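# Fit the end plate on the coil winder

## Robot

A 6-joint arm with a two-finger parallel gripper is mounted at the origin on the work surface. World frame = base frame: x ahead of the robot, y to its left, z up, the work surface at z = 0. Lengths are in m, angles in rad, forces in N, time in s.
With the tool pointing down it reaches from about 0.325 to 0.775 m from the base axis. Payload 5.5 kg.
Tool frame: the origin (TCP) lies between the finger pads; the fingertips stand 8 mm ahead of it and the grasp point (between the pads) lies 11 mm behind it (tcp_to_tips is the distance from the TCP to the fingertips, in m); z points along the fingers, y is the line along which they close (so a half turn about z gives the same grasp; the last joint's range is limited). The gripper opens to 88 mm and grips with 3 to 60 N. Pads are 20 mm wide; open, the fingers measure 115 mm over their backs; the gripper's body (75 mm by 178 mm) begins 61 mm behind the grasp point.
Start: joints at [1.234, 0.091, 1.231, -0, 1.82, -0.057], TCP at [0.166, 0.577, 0.231] pointing down, gripper open.
Joint ranges: [-2.87, 2.87], [-0.86, 2.18], [0.17, 2.46], [-1.51, 4.65], [0.06, 2.69], [-2.65, 2.65]. Speed limits (rad/s): [2.57, 2.57, 3.01, 3.14, 3.14, 3.14].

## Interface

Orientations are given as a unit quaternion [w, x, y, z].
In Python, from bench import * gives the robot as it stands. Calls block until the motion is done:
- move_to(position, orientation): joint-space move of the TCP to a pose.
- move_l(position, speed=0.15, orientation=None): straight line of the TCP; orientation=None keeps the orientation; speed is the mean speed in m/s.
- movej(angles): joint-space move.
- gripper_open() and close(): open the fingers fully, or close them until they stop; the grip force is fixed at half the most.
- hold(seconds).
- inverse_kinematics(position, orientation): joint angles nearest the present ones, or None.
- state(): the state.
- get_image(name): name is "scene" or "top" or "wrist"; returns a dict with "frame" (480x640x3 uint8, blue, green, red), "depth" (480x640 float32, m along the optical axis (not along the pixel's ray), 0 where there is no reading), "camera_matrix" (3x3 intrinsics, pixels), "k1" (the pictures are not rectified: a ray, as slopes to the right and down, at radius r is drawn at 1 + k1 r^2 times it, then the intrinsics apply), "view" (4x4, takes a point from world to camera coordinates). Camera axes: x right, y up, looking along -z (the intrinsics and any distortion apply to the point x, -y, -z); pixel columns grow to the right and rows downward; lengths in m; the calibration is good to about 2 mm. A picture is of the moment at which its call begins.
A pose or a line that the arm cannot do raises IKError and nothing moves.
- job_done(): hands the job in; it is judged then, once.
The state is a dict: "time": time; "joint_pos": joint angles; "dq": joint speeds; "joint_torque": joint torques, N m; "ee_pos": TCP position; "ee_rot": TCP orientation; "ft_force": force on the tool from outside, world axes, zero at the start; "moment": the same for the moment, N m; "finger_gap": finger opening in m; "finger_force": force on a finger pad.
Only numpy, scipy, OpenCV 4.12 (cv2) and the standard library are available. Lean on these libraries where they do the work, as an engineer would, in place of code of your own. Each camera call takes 0.05 s, during which the arm holds its last target. There are 200 camera calls.

## Task

Fit the round aluminium end plate onto the coil winder: lower its centre bore onto the upright spindle, turn it by feel with light pressure until its four holes line up with the four studs, and slide it down until it lies flush on the white core, then let go of it. Work gently, without forcing or dropping the plate on the winder, and leave the multimeter, the spool and the screwdriver where they are.

Things in the scene. Friction and masses are not known exactly. Their poses are not given: they have to be found in the camera images.
- end_plate: Loose aluminium disc, 120 mm across, 8 mm thick, 0.4 kg, lying boss up. Its central square boss, 34 x 34 mm and 40 mm tall (48 mm in all), is the grip; a 16 mm bore goes through disc and boss. Four 10 mm through holes on a 40 mm radius, one towards each boss corner (45 degrees to the flats). Origin: centre of the underside; z up, x and y square to the flats. A quarter turn makes no difference.
- winder: Fixed coil winder: grey square box 150 x 150 x 40 mm; origin: centre of its underside, z up. Above it a winding head: aluminium cheek 120 mm across, 50 to 56 mm above the bench, and on it an empty white core 100 mm across, flat top at 85 mm. The head does not turn (worm gear) but yields downward on a spring: 3 N to start, then 4 N per mm, stop after 8 mm: never press that far.
- seat (a point): Centre of the core's flat top, where the plate's underside comes to lie; z up, x and y as the box. Around it four steel studs rise from the core, 90 degrees apart on a 40 mm radius, 7 mm thick, 14 mm tall, tips tapered to 4.4 mm. The head stopped at any angle: the studs' angle does NOT follow the box's yaw and is not measured; see it in a camera or find it by feel.
- spindle_tip (a point): Tip of the upright steel spindle on the core's axis: 14 mm in diameter, 36 mm tall above the core's top, its last 8 mm tapering to 6 mm. It stands 22 mm higher than the studs and centres the plate.
- multimeter: Bystander: yellow multimeter lying flat, 150 x 80 x 36 mm; origin in the centre of its underside.
- spool: Bystander: empty red plastic spool standing on end, 64 mm in diameter, 46 mm tall; origin in the centre of its underside.
- screwdriver: Bystander: black-handled screwdriver lying on the bench, 180 mm long, 26 mm thick; origin under its middle.
There are look-alikes about, which are no part of the job. What is meant by the winder is not blue or yellow, and is the smaller of those in its own colour.

How it is judged:
By the outcome, as a careful person would: the job done as asked, in the order asked, and still so for the second after the job is handed in, with the robot touching nothing.
It also fails if it takes over 72 s, if anything falls off the work surface, if the arm or the gripper's body presses on something with over 40 N, if the wrist force passes 120 N, or if a joint passes its speed limit or range.

## Working session

There is one attempt and no reset: what is moved stays moved. The work goes in short steps, each a Python script; the robot and the scene stay as the last script left them, time stands still between calls to the robot, and variables do not carry over. Pictures are saved under pics/ and viewed, at most 10 in all, crops included, and the job is handed in when it is done.

```bash
ls; mkdir -p pics; python3 - <<'E'
from bench import *
import cv2,pickle
d={n:get_image(n) for n in("scene","top")}
pickle.dump(d,open("im0.pkl","wb"))
for n in d:
    cv2.imwrite(f"pics/{n}0.png",d[n]["frame"]); print(n,d[n]["camera_matrix"].tolist(),d[n]["k1"]); print(d[n]["view"].round(3).tolist())
s=state();print(s)
E
```

```text
pics
scene [[565.76051346503, 0.0, 321.9590466874798], [0.0, 565.76051346503, 229.653122003111], [0.0, 0.0, 1.0]] -0.06016827279882722
[[0.571, 0.821, -0.0, -0.262], [-0.438, 0.305, 0.846, 0.142], [0.694, -0.483, 0.534, -1.604], [0.0, 0.0, 0.0, 1.0]]
top [[534.7361693680286, 0.0, 324.9718422676716], [0.0, 534.7361693680286, 238.25594925733012], [0.0, 0.0, 1.0]] -0.07004548587935373
[[0.021, -0.999, 0.024, -0.042], [0.994, 0.024, 0.108, -0.506], [-0.109, 0.022, 0.994, -1.465], [0.0, 0.0, 0.0, 1.0]]
{'time': 0.1, 'joint_pos': array([ 1.23431414e+00,  9.18105736e-02,  1.23176461e+00, -1.31253044e-05,
        1.81977491e+00, -5.66864707e-02]), 'dq': array([-0.00059897, -0.00051432, -0.00306072, -0.00070294,  0.00064824,
       -0.00020729]), 'joint_torque': array([ 4.04538674e-03, -4.47854805e+01, -4.07571638e+01,  7.01717078e-02,
        2.83109205e-02, -8.81798928e-05]), 'ee_pos': array([0.16561327, 0.5764378 , 0.22960424]), 'ee_rot': array([-1.65392828e-04,  1.39443512e-01,  9.90229637e-01, -8.63037420e-04]), 'ft_force': array([ 0.34011962,  0.23020185, -0.69617529]), 'moment': array([0.02126359, 0.02549161, 0.00929294]), 'finger_force': 0.0, 'finger_gap': 0.08799262662236287}
```

View pics/top0.png

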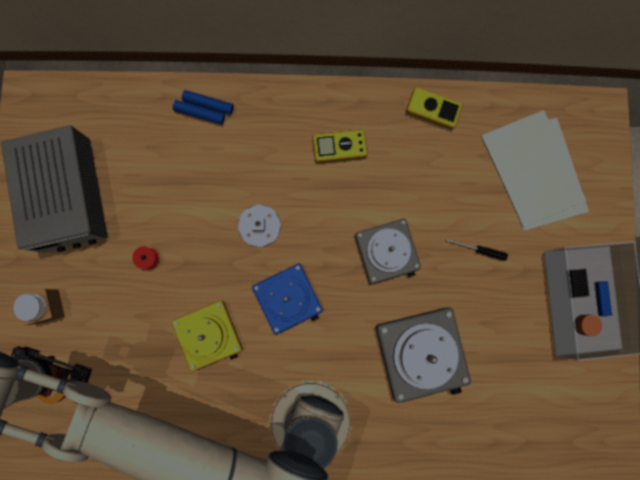

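View pics/scene0.png

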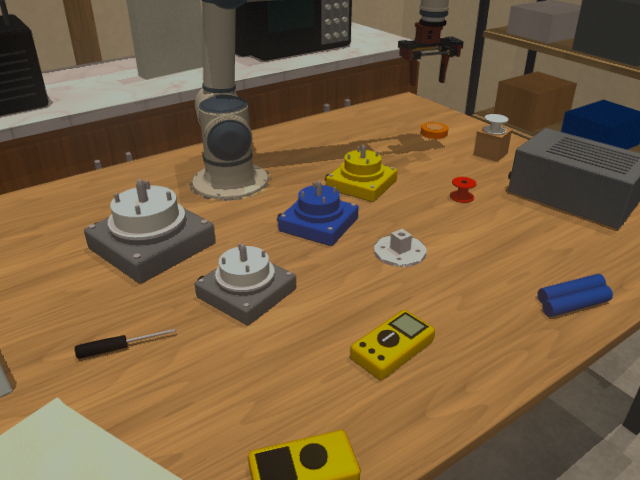

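Top view: four winders: small grey (388,250), large grey (423,355), blue (287,298) and yellow (206,335). The small grey one fits: it is not blue or yellow, and it is the smaller of the two grey ones. The plate is at (259,226), boss up. The screwdriver (478,250) is close to the winder. Next I measure roughly and confirm in a crop.

```bash
cat > h.py <<'E'
import numpy as np, cv2, pickle
def ray(im,uv):
    """world camera centre and ray directions for pixels (N,2)"""
    uv=np.asarray(uv,float).reshape(-1,1,2)
    s=cv2.undistortPoints(uv,im["camera_matrix"],np.array([im["k1"],0,0,0.]))[:,0]
    R,t=im["view"][:3,:3],im["view"][:3,3]
    return -R.T@t, np.c_[s[:,0],-s[:,1],-np.ones(len(s))]@R
def on_plane(im,uv,z):
    c,d=ray(im,uv); return c+d*((z-c[2])/d[:,2])[:,None]
def from_depth(im,uv):
    c,d=ray(im,uv); uv=np.asarray(uv,int).reshape(-1,2)
    return c+d*im["depth"][uv[:,1],uv[:,0]][:,None]
def project(im,P):
    P=np.atleast_2d(P); p=P@im["view"][:3,:3].T+im["view"][:3,3]
    p=p*[1,-1,-1]
    return cv2.projectPoints(p,np.zeros(3),np.zeros(3),im["camera_matrix"],np.array([im["k1"],0,0,0.]))[0][:,0]
def down(yaw):
    """tool pointing down, tool y axis at world angle yaw (mod pi)"""
    a=yaw+np.pi/2   # q=Rz(a)*Rx(pi): y_tool -> -(Rz y)
    a=yaw-np.pi/2
    return np.array([0,np.cos(a/2),np.sin(a/2),0])
E
python3 - <<'E'
from h import *
d=pickle.load(open("im0.pkl","rb")); t=d["top"]
for n,uv,z in (("plate",(259,228),.008),("winder core",(390,249),.085),("corners",[(355,236),(404,220),(420,268),(372,283)],.04),("big",[(377,323),(450,309),(469,386),(396,401)],.04),("driver",[(446,240),(507,256)],.01),("spool",(145,258),.046),("meter",(340,146),.036)):
    print(n,on_plane(t,uv,z).round(3).tolist(), from_depth(t,uv).round(3)[:,2])
c=[cv2.resize(t["frame"][y-45:y+45,x-45:x+45],(396,396),interpolation=cv2.INTER_CUBIC) for x,y in((388,250),(259,228))]
cv2.imwrite("pics/crop.png",cv2.convertScaleAbs(np.hstack(c),alpha=1.5))
E
```

```text
plate [[0.534, 0.157, 0.008]] [0.043]
winder core [[0.476, -0.205, 0.085]] [0.118]
corners [[0.514, -0.113, 0.04], [0.562, -0.25, 0.04], [0.429, -0.295, 0.04], [0.385, -0.162, 0.04]] [0.037 0.042 0.034 0.036]
big [[0.276, -0.177, 0.04], [0.317, -0.379, 0.04], [0.109, -0.433, 0.04], [0.067, -0.232, 0.04]] [-0.005  0.056  0.002  0.055]
driver [[0.512, -0.376, 0.01], [0.47, -0.553, 0.01]] [-0.007  0.023]
spool [[0.439, 0.463, 0.046]] [0.045]
meter [[0.771, -0.067, 0.036]] [0.042]
```

View pics/crop.png

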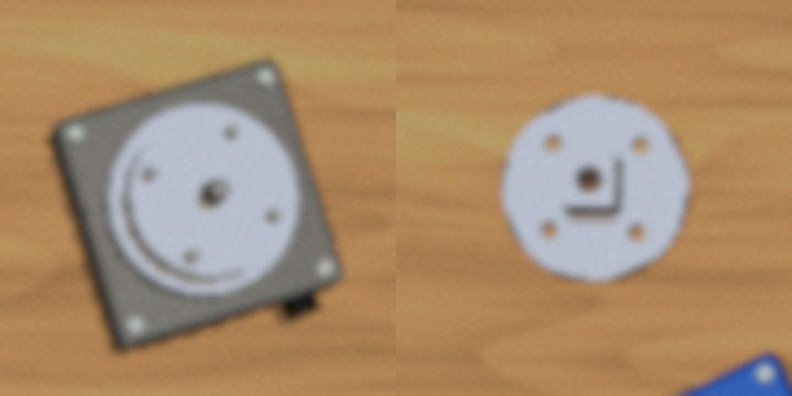

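The crop confirms it: the small grey winder on the left measures about 0.144 m a side, so 150 mm; the large one measures 0.21 m. Its studs are in crop at (231,132), (272,216), (191,257), (149,174). The plate is on the right, with its boss nearly square to the image. Next come wrist views of both, winder first.

```bash
python3 - <<'E'
from bench import *
from h import *
o=down(np.pi/2)
d={}
move_to([0.476,-0.205,0.33],o); hold(.2); d["w"]=get_image("wrist"); j1=state()["joint_pos"]
move_to([0.534,0.157,0.26],o); hold(.2); d["p"]=get_image("wrist")
s=state();print(s["time"],s["joint_pos"].round(3),j1.round(3),s["ee_pos"],s["ee_rot"])
pickle.dump(d,open("im1.pkl","wb"))
for n,P in(("w",[0.476,-.205,.085]),("p",[.534,.157,.008])): print(project(d[n],P), np.linalg.inv(d[n]["view"])[:3,3])
cv2.imwrite("pics/wrist1.png",cv2.resize(np.hstack([d["w"]["frame"],d["p"]["frame"]]),(800,300),interpolation=cv2.INTER_AREA))
E
```

```text
4.9667 [ 0.223 -0.018  1.29  -0.     1.869  1.795] [-0.472 -0.084  1.229  0.     1.997  1.098] [0.53426437 0.15610045 0.26027375] [-1.21232435e-05  9.99999700e-01 -7.44917606e-04  2.11060648e-04]
[[325.99801488 212.85197957]] [ 0.54292703 -0.20473735  0.48357688]
[[324.7057271  212.05557026]] [0.60098218 0.15565651 0.4140261 ]
```

View pics/wrist1.png

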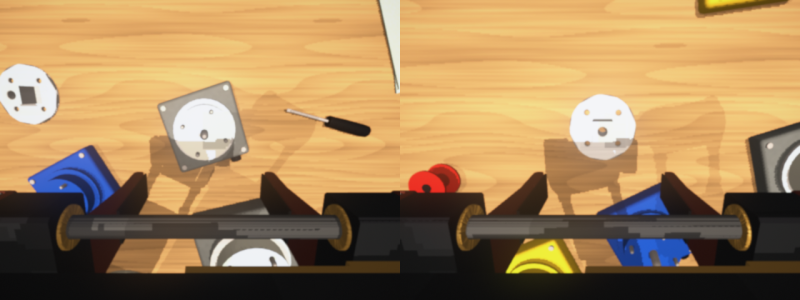

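The wrist views show the winder (left) at full-res ≈ (328,210) and the plate (right) at ≈ (324,203). Next I segment them: white disc ellipses, then the plate holes and the stud tips.

```bash
python3 - <<'E'
from h import *
d=pickle.load(open("im1.pkl","rb"))
out=[]
for n,(x,y) in(("w",(328,208)),("p",(324,204))):
    f=d[n]["frame"][y-66:y+66,x-66:x+66]
    out.append(cv2.resize(f,(396,396),interpolation=cv2.INTER_CUBIC))
cv2.imwrite("pics/crop2.png",np.hstack(out))
# plate: dark/saturated blobs inside disc
f=d["p"]["frame"]; hsv=cv2.cvtColor(f,cv2.COLOR_BGR2HSV)
m=((hsv[...,1]<45)&(hsv[...,2]>90)).astype(np.uint8)
n,l,st,c=cv2.connectedComponentsWithStats(m)
k=[i for i in range(1,n) if st[i,4]>800 and abs(c[i]-[324,204]).max()<40]; print([ (st[i],c[i]) for i in k])
m=np.isin(l,k).astype(np.uint8)
cs,h=cv2.findContours(m,cv2.RETR_CCOMP,cv2.CHAIN_APPROX_NONE)
for q,hh in zip(cs,h[0]):
    if hh[3]>=0 and cv2.contourArea(q)>3:
        M=cv2.moments(q); p=(M["m10"]/M["m00"],M["m01"]/M["m00"]); print(np.round(p,1),M["m00"],on_plane(d["p"],p,.008).round(4))
b=max(cs,key=cv2.contourArea); (cc,ax,an)=cv2.fitEllipse(cv2.convexHull(b)); print(cc,ax,on_plane(d["p"],cc,.008))
E
```

```text
[(array([ 271,  151,  106,  104, 8195], dtype=int32), array([323.56583282, 202.33849908]))]
[299.4 229.1] 65.5 [[0.5142 0.1863 0.008 ]]
[348.1 228.8] 81.5 [[0.5144 0.13   0.008 ]]
[323.6 207.5] 107.5 [[0.5393 0.1582 0.008 ]]
[349.1 179.6] 71.0 [[0.5705 0.1297 0.008 ]]
[298.5 179.5] 63.0 [[0.5707 0.1862 0.008 ]]
(323.5563049316406, 202.4079132080078) (103.80746459960938, 104.6607894897461) [[0.54504379 0.15827587 0.008     ]]
```

View pics/crop2.png

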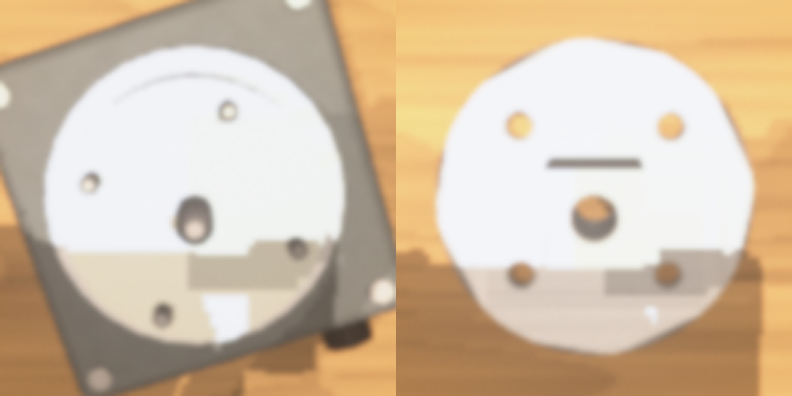

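Plate: the holes average (0.5424, 0.158), on a 39.9 mm radius (40 given), with yaw ≈ 0. I grip it across y and measure the studs and spindle in the same step.

```bash
python3 - <<'E'
from h import *
d=pickle.load(open("im1.pkl","rb")); im=d["w"]; g=im["frame"].min(2)
bh=cv2.morphologyEx(g,cv2.MORPH_BLACKHAT,np.ones((17,17)))
P=[]
for a in((228,111),(91,183),(163,315),(297,248)):
    x,y=262+a[0]//3,142+a[1]//3
    w=bh[y-6:y+7,x-6:x+7].astype(float); w[w<0.45*w.max()]=0
    yy,xx=np.mgrid[y-6:y+7,x-6:x+7]; c=[(w*xx).sum()/w.sum(),(w*yy).sum()/w.sum()]
    p=on_plane(im,c,.092)[0]; P.append(p); print(np.round(c,1),p.round(4))
P=np.array(P); C=P.mean(0); v=P[:,:2]-C[:2]; a=np.degrees(np.arctan2(v[:,1],v[:,0])); print("wrist centre",C,np.hypot(*v.T).round(4),a.round(1),a%90)
print("spindle tip",on_plane(im,(326.7,219),.121), "dark base",on_plane(im,(262+194/3,142+198/3),.085))
t=pickle.load(open("im0.pkl","rb"))["top"]
Q=on_plane(t,np.array([(231,132),(272,216),(191,257),(149,174)])/4.4+[343,205],.094);C=Q.mean(0);v=Q[:,:2]-C[:2];a=np.degrees(np.arctan2(v[:,1],v[:,0]));print("top",C,np.hypot(*v.T).round(4),a%90)
E
python3 - <<'E'
from bench import *
from h import *
o=down(np.pi/2)
move_to([.5424,.158,.10],o); move_l([.5424,.158,.020],.12); 
s=state();print(s["ft_force"],s["ee_pos"])
close(); hold(.2); s=state();print(s["finger_gap"],s["finger_force"],s["ft_force"])
move_l([.5424,.158,.16],.15); hold(.2); s=state();print(s["time"],s["finger_gap"],s["ft_force"],s["moment"])
im=get_image("wrist"); pickle.dump(im,open("im2.pkl","wb")); cv2.imwrite("pics/held.png",im["frame"])
print(project(im,s["ee_pos"]))
E
```

```text
[337.2 178.6] [ 0.5144 -0.217   0.092 ]
[292.5 201.3] [ 0.4899 -0.1683  0.092 ]
[316. 246.] [ 0.4394 -0.1937  0.092 ]
[360.5 224.5] [ 0.4642 -0.2434  0.092 ]
wrist centre [ 0.47696394 -0.20561148  0.092     ] [0.0391 0.0395 0.0394 0.0399] [ -16.9   70.8  162.5 -108.7] [73.05846862 70.84908515 72.45356767 71.30643836]
spindle tip [[ 0.47568355 -0.20570206  0.121     ]] dark base [[ 0.48147748 -0.20574143  0.085     ]]
top [ 0.47437327 -0.2058636   0.094     ] [0.0405 0.0394 0.04   0.0396] [72.62914022 72.01785226 72.90199462 72.76728848]
[0.37955758 0.75227622 1.16794664] [0.5431246  0.15815856 0.02120308]
0.03398221538699964 29.991731266491115 [ 0.02253117  0.46628235 -0.601118  ]
8.825 0.03381396353638076 [ 0.36244143  0.61830158 -3.61255206] [-0.05193418  0.13334487 -0.02137091]
[[325.4263404  300.82734836]]
```

View pics/held.png

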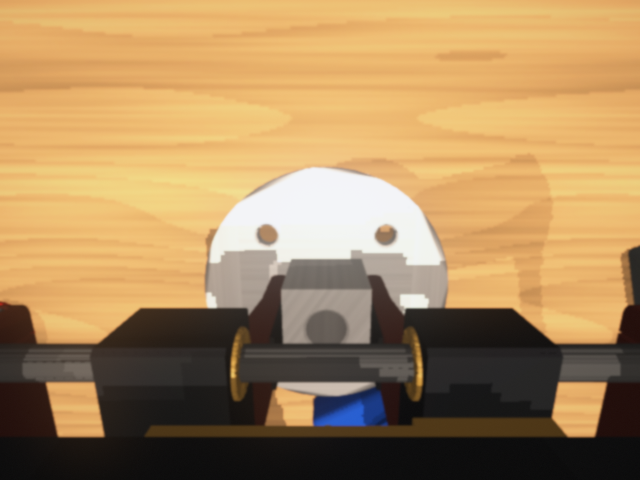

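The plate is held (gap 33.8 mm, about 3.6 N of weight); its front holes are at (267,235) and (386,235), with the bore at (326,328). Studs at 72.2° mod 90 mean a plate yaw of 27.2°. I take the seat as (0.476, -0.2057), work out the in-hand offset and go to hover.

```bash
cat >> h.py <<'E'
OFF=0.0212   # TCP above plate underside
def wrench(b,n=5):
    F=[]; M=[]
    for _ in range(n):
        b.hold(.02); s=b.state(); F.append(s["ft_force"]); M.append(s["moment"])
    return np.mean(F,0),np.mean(M,0)
E
python3 - <<'E'
import bench as b
from h import *
im=pickle.load(open("im2.pkl","rb")); e=b.state()["ee_pos"]; 
H=on_plane(im,[(267,235),(386,235)],e[2]-OFF+.008); B=on_plane(im,(326,328),e[2]-OFF+.048)
print("holes rel TCP",(H-e).round(4).tolist(),"mid-28.3mm",(H.mean(0)-e-[.0283,0,0]).round(4),"bore rel",(B-e).round(4))
yaw=np.radians(27.2)
for y in (yaw,yaw+np.pi/2,yaw-np.pi/2): 
    q=b.inverse_kinematics([.476,-.2057,.17],down(y)); print(np.degrees(y),None if q is None else q.round(2))
b.move_to([.476,-.2057,.20],down(yaw+np.pi/2)); b.move_l([.476,-.2057,.15+OFF-.01],.1); b.hold(.3)
s=b.state(); F,M=wrench(b); print(s["time"],s["ee_pos"],s["ee_rot"],down(yaw+np.pi/2),s["joint_pos"].round(2),F.round(2),M.round(3)); np.save("F0.npy",np.r_[F,M])
im=b.get_image("scene"); pickle.dump(im,open("im3.pkl","wb")); cv2.imwrite("pics/hover.png",cv2.resize(im["frame"][130:310,140:380],(800,600),interpolation=cv2.INTER_CUBIC))
E
```

```text
holes rel TCP [[0.028, 0.0278, -0.0132], [0.028, -0.0288, -0.0132]] mid-28.3mm [-0.0003 -0.0005 -0.0132] bore rel [[ 0.0003 -0.0003  0.0268]]
27.2 [-0.47 -0.13  1.56 -0.    1.72  2.19]
117.19999999999999 [-0.47 -0.13  1.56 -0.    1.72  0.62]
-62.8 [-0.47 -0.13  1.56 -0.    1.72 -2.52]
11.1083 [ 0.47624945 -0.20586295  0.16191047] [3.75958264e-04 9.71972667e-01 2.35093144e-01 4.54281169e-04] [0.         0.971961   0.23514211 0.        ] [-0.47 -0.13  1.57  0.    1.7   0.62] [ 0.24 -0.11 -3.43] [-0.043  0.122  0.011]
```

View pics/hover.png

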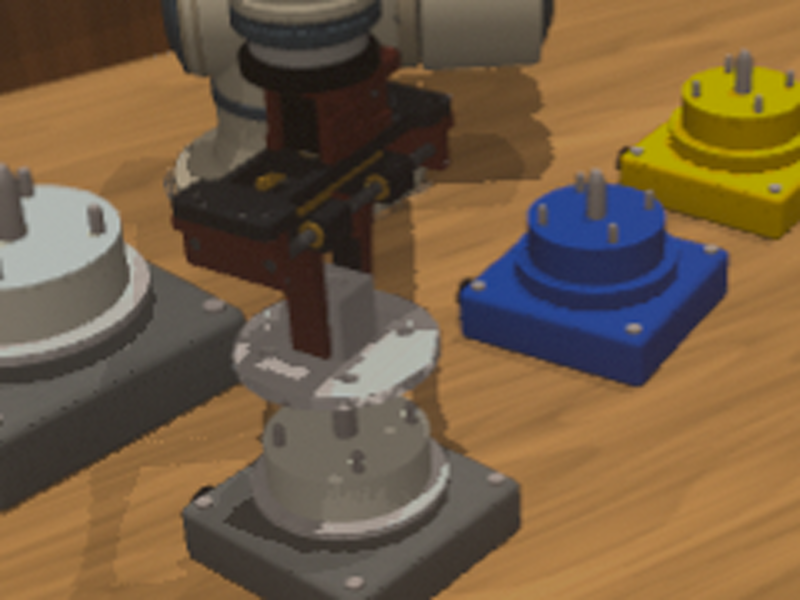

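In the hover view the plate sits above the spindle, with the spindle tip at crop (345,405) under the plate's middle, and the in-hand offset is under 0.6 mm. Next is a guarded descent onto the spindle that yields to side forces and stops short of the studs.

```bash
cat >> h.py <<'E'
def descend(b,xy,yaw,z0,z1,fz=4.,step=.0015,speed=.03,gain=.0002):
    """guarded lowering of the plate's underside z0->z1, yielding sideways; stops at upward force fz"""
    F0=np.load("F0.npy"); xy=np.array(xy,float); z=z0; o=down(yaw+np.pi/2); log=[]
    while z>z1+1e-6:
        z=max(z-step,z1); b.move_l([*xy,z+OFF],speed,o)
        F,M=wrench(b,2); F=F-F0[:3]; M=M-F0[3:]
        lat=F[:2]; n=np.hypot(*lat)
        if n>1.5: xy+=np.clip(lat*gain,-.0006,.0006)
        e=b.state()["ee_pos"]; log.append((round(z*1e3,1),round((e[2]-OFF)*1e3,1),*(xy*1e3).round(1),*F.round(1),M[2].round(2)))
        if F[2]>fz or n>15: break
    for l in log: print(*l)
    return xy,z,F
E
python3 - <<'E'
import bench as b
from h import *
r=descend(b,[.476,-.2057],np.radians(27.2),.139,.102); print(r,b.state()["time"])
E
```

```text
137.5 137.2 476.0 -205.7 -0.2 -0.1 0.0 -0.04
136.0 135.9 476.0 -205.7 -0.4 0.4 -0.0 0.01
134.5 134.4 476.0 -205.7 -0.4 -0.5 0.2 -0.0
133.0 132.9 476.0 -205.7 -0.8 0.5 -0.2 -0.01
131.5 131.4 476.0 -205.7 -0.6 0.2 0.1 -0.0
130.0 129.9 476.0 -205.7 0.2 0.7 0.0 -0.01
128.5 128.4 476.0 -205.7 0.1 -0.0 -0.2 -0.01
127.0 126.9 476.0 -205.7 -0.0 -0.3 -0.2 -0.03
125.5 125.4 476.0 -205.7 -0.4 -0.4 0.2 -0.04
124.0 123.9 476.0 -205.7 -0.3 0.5 -0.6 0.0
122.5 122.4 476.0 -205.7 0.2 -0.4 0.0 -0.03
121.0 120.9 476.0 -205.7 -0.8 -0.3 0.3 -0.02
119.5 119.4 476.0 -205.7 -0.2 0.6 0.4 -0.0
118.0 117.9 476.0 -205.7 0.3 -0.5 -0.0 -0.01
116.5 116.4 476.0 -205.7 -0.3 -0.7 -0.2 0.01
115.0 114.9 476.0 -205.7 -0.2 0.4 0.2 0.0
113.5 113.4 476.0 -205.7 -0.5 0.1 0.2 -0.0
112.0 111.9 476.0 -205.7 -1.0 -0.2 0.1 -0.05
110.5 110.4 476.0 -205.7 -0.7 -0.1 0.1 -0.04
109.0 108.9 476.0 -205.7 -0.1 0.1 0.6 0.01
107.5 107.4 476.0 -205.7 0.3 0.3 -0.2 -0.0
106.0 105.9 476.0 -205.7 -0.4 1.0 0.1 -0.03
104.5 104.4 476.0 -205.7 -0.3 0.3 -0.4 -0.01
103.0 102.9 476.0 -205.7 -0.1 -0.1 0.5 -0.01
102.0 102.0 476.0 -205.7 -0.3 -0.1 -0.5 -0.01
(array([ 0.476 , -0.2057]), 0.102, array([-0.28141999, -0.06072872, -0.51479674])) 18.325
```

The bore is over the spindle with no side force. I continue towards the studs and stop at light contact.

```bash
python3 - <<'E'
import bench as b
from h import *
r=descend(b,[.476,-.2057],np.radians(27.2),.102,.086,fz=2.5,step=.001); print(r,b.state()["time"])
E
```

```text
101.0 100.9 476.0 -205.7 0.1 0.2 0.2 -0.02
100.0 99.9 476.0 -205.7 -0.1 0.2 0.4 -0.01
99.0 99.0 476.0 -205.7 -0.2 0.0 0.3 -0.05
98.0 97.9 476.0 -205.7 0.1 0.5 0.5 0.01
97.0 97.0 476.0 -205.7 0.2 0.2 0.0 -0.01
96.0 95.9 476.0 -205.7 -0.8 -0.1 0.6 0.03
95.0 94.9 476.0 -205.7 -0.8 0.5 0.1 -0.02
94.0 93.9 476.0 -205.7 -0.2 0.1 0.2 0.01
93.0 92.9 476.0 -205.7 -0.7 -0.0 0.5 -0.01
92.0 91.9 476.0 -205.7 -0.4 0.3 -0.2 -0.04
91.0 90.9 476.0 -205.7 -0.3 0.1 0.3 -0.05
90.0 89.9 476.0 -205.7 -0.8 -0.1 0.6 -0.01
89.0 88.9 476.0 -205.7 0.2 0.3 -0.2 0.02
88.0 87.9 476.0 -205.7 0.3 -0.1 0.3 0.0
87.0 86.9 476.0 -205.7 -0.7 0.3 0.1 0.01
86.0 85.9 476.0 -205.7 -0.6 0.4 0.3 -0.01
(array([ 0.476 , -0.2057]), 0.086, array([-0.62523899,  0.35751407,  0.3438378 ])) 22.8583
```

The holes took the studs straight away: no force from 99 mm down to 86 mm. Next I set the plate on the core in fine steps until it just bears.

```bash
python3 - <<'E'
import bench as b
from h import *
xy,z,F=descend(b,[.476,-.2057],np.radians(27.2),.086,.0815,fz=2.2,step=.0003,speed=.01); print(xy,z,F,b.state()["time"])
im=b.get_image("scene"); cv2.imwrite("pics/seat.png",cv2.resize(im["frame"][150:310,160:360],(750,600),interpolation=cv2.INTER_CUBIC))
E
```

```text
85.7 85.7 476.0 -205.7 -0.3 -0.5 -0.4 -0.0
85.4 85.4 476.0 -205.7 -0.3 -0.2 0.7 -0.02
85.1 85.1 476.0 -205.7 -0.3 0.5 -0.2 0.0
84.8 84.8 476.0 -205.7 -0.5 -0.3 -0.1 -0.01
84.5 84.5 476.0 -205.7 -0.6 0.4 0.0 0.0
84.2 84.2 476.0 -205.7 -1.1 -0.5 -0.9 -0.01
83.9 83.9 476.0 -205.7 -0.3 -0.0 0.3 -0.05
83.6 83.7 476.0 -205.7 -0.5 0.2 1.8 0.01
83.3 83.7 475.7 -205.6 -1.6 0.6 2.7 -0.03
[ 0.47568335 -0.20558912] 0.08330000000000004 [-1.58324976  0.55440159  2.73703233] 25.4083
```

View pics/seat.png

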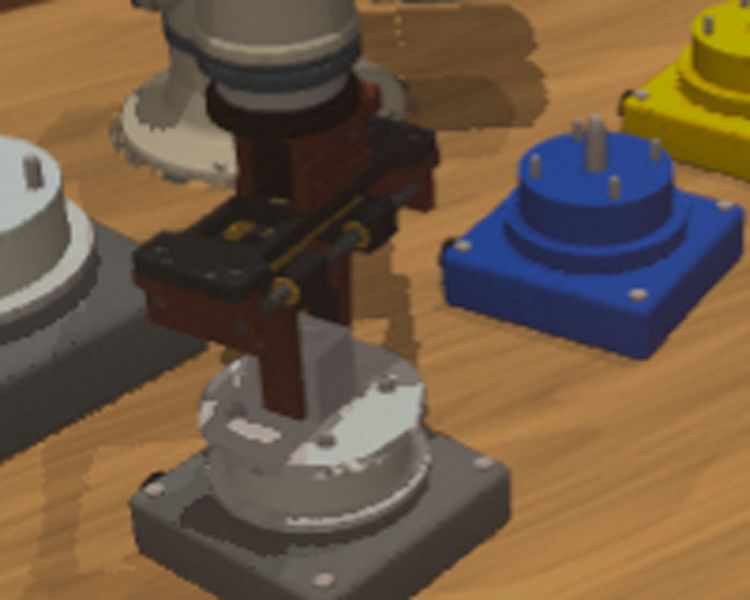

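The plate bears at 2.7 N. The TCP is at 104.9 mm, and the grasp was 20 mm above the underside, so the underside is at 84.9 mm (85 expected). The view shows the plate flat on the core with the studs in its holes. I release, back off straight up and check.

```bash
python3 - <<'E'
import bench as b
from h import *
b.gripper_open(); b.hold(.2); s=b.state(); print(s["finger_gap"],s["ft_force"])
e=s["ee_pos"]; b.move_l([e[0],e[1],.33],.12); b.hold(.3)
im=b.get_image("wrist"); sc=b.get_image("scene"); print(b.state()["time"],b.state()["ft_force"])
u,v=np.round(project(im,[.476,-.2057,.093])[0]).astype(int)
a=cv2.resize(im["frame"][v-70:v+70,u-70:u+70],(400,400),interpolation=cv2.INTER_CUBIC)
c=cv2.resize(sc["frame"][200:330,180:310],(400,400),interpolation=cv2.INTER_CUBIC)
cv2.imwrite("pics/final.png",np.hstack([a,c]))
E
```

```text
0.087677552178587 [0.45962742 0.35457393 0.27830933]
29.0333 [-0.29413935  0.0030695  -0.21398176]
```

View pics/final.png

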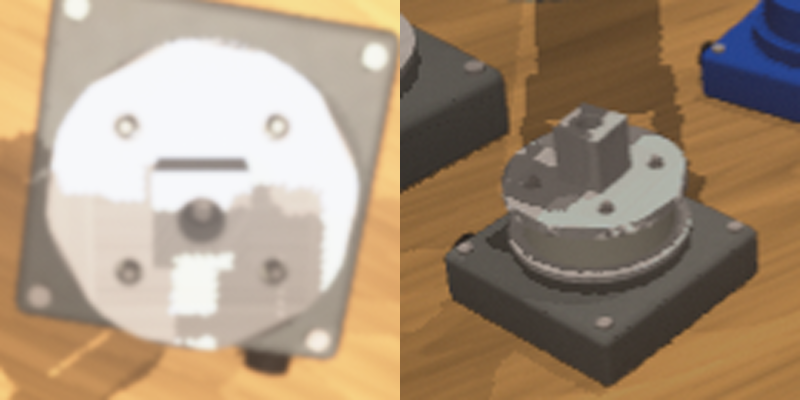

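The plate lies flush. In the wrist crop (left), studs show in all four holes at (126,126), (276,126), (129,272) and (273,271), and the spindle in the bore at (202,218). The gripper is clear, so I hand in.

```bash
python3 -c "
from bench import *
print(job_done())"
```

```text
the job is handed in; nothing more can be done
None
```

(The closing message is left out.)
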